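# Load the polishing tub and start the polisher

### The job

Lift the lidded tub by its bar handle, keeping it upright, and set it gently, without dropping it, flat and square on the polisher's seat between the side lips, its length along the rubber strips, so that it holds the hinged switch lever down, and let go. Then press the wide start button on the control station fully down, hold it about a second and let it come back up. Do not press the narrow stop button, do not press start before the tub is in place, and do not disturb the other things on the bench.

Things in the scene. Friction and masses are not known exactly. Their poses are not given: they have to be found in the camera images.
- tub_mid (a point): Centre of the loose tub (grey, steel lid), 54 mm above its underside. Tub 130 (its x) x 100 (y) x 65 mm to the lid top, 108 over all, 0.4 to 0.75 kg, z up. Wooden bar handle 14 mm thick (x), 14 high, 100 long along y, centred 47 mm above this point, on thin posts at y = +-42; 29 mm free under the bar. Grip its middle from above, closing along the tub's x. A half turn makes no difference.
- seat (a point): Seat centre on the fixed green polisher, at the top of its two rubber strips (80 mm above bench, y = +-36 mm). x runs along the strips to the rear stops (faces at x = +73 mm); z up. Side lips: inner faces y = +-58 mm. Lips and stops rise 12 mm above the strips; front open. A seated tub has tub_mid 54 mm above this point, x along this x either way. Polisher 240 (x) x 190 mm, its centre at x = +20.
- lever_roller (a point): White roller, 10 mm across, on the free tip of the polisher's hinged steel switch lever (50 mm long, at y = 0 between the strips; hinge behind the rear stops at the seat's x = +85 mm, sloping up towards the seat's centre). At rest its top is 12 mm above the strips, at the seat's x = +36 mm. A tub set on the strips pushes it down; light spring (under 0.5 N).
- lever (a joint): Angle of the switch lever, rad: 0 raised, about 0.24 when a tub stands on the seat over it, 0.28 at its stop; springs back.
- start_top (a point): Centre of the top of the wide start button's black cap (46 mm across) on the fixed control station (110 x 180 (y) x 60 mm high); moves with the cap; z up. At rest 84 mm above the bench, in a steel collar 62 mm across; 12 mm of cap show above the collar at rest, 4 mm when fully down. The stop button is at this point's y = -92 mm, the station's centre at y = -42 mm.
- start (a joint): Travel of the start button, m: 0 up, 0.008 fully down (its stop). The spring needs 2 N to begin and 7 N at the bottom; it comes back up by itself.
- stop_top (a point): Centre of the top of the narrow stop button's black cap (22 mm across, in a steel collar 38 mm across), 82 mm above the bench, on the same station. Must not be pressed.
- stop (a joint): Travel of the stop button, m: 0 up, 0.006 fully down; springs back.
- flux_jar: Bystander: closed jar, 50 mm across, 80 mm high, near one side of the polisher; origin at its underside.
- wire_spool: Bystander: copper wire spool standing upright, 56 mm across, 42 mm high, near the other side of the polisher; origin at its underside.
- brush: Bystander: brush, 160 mm long, lying in front of the tub (robot's side); x along it.
- hammer: Bystander: hammer, 200 mm long, lying on the bench at the far side; x along it.
- firebrick: Bystander: pale fire brick, 90 x 120 x 40 mm, at the far side of the bench; origin at its underside.
- mug: Bystander: white mug, 72 mm across, 85 mm high, at the far side of the bench; origin at its underside.
There are look-alikes about, which are no part of the job. Leave any pink or turquoise look-alike of the part that bears tub_mid alone.

How it is judged (in metres and radians):
On the way, in this order (a step that is already met when the one before it is completed fails the run):
1. the tub stands flat and square on the seat, let go, and holds the switch lever down (horizontal distance between tub_mid and seat below 0.02 m and z of tub_mid in the frame of seat below 0.059 m and angle between tub_mid's own z axis and vertical below 0.05 rad and angle between the x axis of tub_mid and the x axis of seat, either way round below 0.2 rad and value of joint lever above 0.18 rad and contact force between the fingers and tub below 0.1 N), for 0.2 s.
2. the start button is fully down (within 1.5 mm of its stop) for half a second, with the tub in place (horizontal distance between tub_mid and seat below 0.02 m and z of tub_mid in the frame of seat below 0.059 m and angle between tub_mid's own z axis and vertical below 0.05 rad and angle between the x axis of tub_mid and the x axis of seat, either way round below 0.2 rad and value of joint lever above 0.18 rad and value of joint start above 0.0065 m), for 0.5 s.
At the end, for the whole second after the job is handed in: The tub rests on the seat: centre within 20 mm in plan and no more than 5 mm high, upright within 0.05 rad, its length along the seat's x within 0.2 rad either way round, the lever held down beyond 0.18 rad; start and stop buttons up (within 1.5 mm) (horizontal distance between tub_mid and seat below 0.02 m and z of tub_mid in the frame of seat below 0.059 m and angle between tub_mid's own z axis and vertical below 0.05 rad and angle between the x axis of tub_mid and the x axis of seat, either way round below 0.2 rad and value of joint lever above 0.18 rad and value of joint each of start, stop below 0.0015 m and linear speed of tub below 0.02 m/s); the robot touches nothing.
It fails at once if the stop button is pressed (2.5 mm or more) (value of joint stop above 0.0025 m).
It fails at once if start is pressed (4 mm or more) while the lever is not held down (value of joint start above 0.004 m and value of joint lever below 0.15 rad).
It fails at once if the tub is dropped: it is over the seat, more than 15 mm above it, with nothing holding it (horizontal distance between tub_mid and seat below 0.1 m and z of tub_mid in the frame of seat above 0.069 m and contact force between tub and anything else below 0.05 N).
It fails at once if the tub is tipped by more than 0.4 rad (angle between tub_mid's own z axis and vertical above 0.4 rad).
It fails at once if a bystander is moved by more than 20 mm (distance of any of flux_jar, wire_spool, brush, hammer, firebrick, mug from where it was at the start of the episode above 0.02 m).
It also fails if it takes over 64 s, if anything falls off the work surface, if the arm or the gripper's body presses on something with over 40 N, if the wrist force passes 120 N, or if a joint passes its speed limit or range.

### The arm

A 6-joint arm with a two-finger parallel gripper is mounted at the origin on the work surface. World frame = base frame: x ahead of the robot, y to its left, z up, the work surface at z = 0. Lengths are in mm, angles in rad, forces in N, time in s.
With the tool pointing down it reaches from about 275 to 825 mm from the base axis. Payload 5.2 kg.
Tool frame: the origin (TCP) lies at the very end of the fingers, on their centre line; the grasp point (between the pads) lies 19 mm behind it; z points along the fingers, y is the direction in which the jaws open and shut (so a half turn about z gives the same grasp; the last joint's range is limited). The gripper opens to 93 mm and grips with 3 to 60 N. Pads are 15 mm wide; open, the fingers measure 128 mm over their backs; the gripper's body (75 mm by 188 mm) begins 65 mm behind the grasp point.
Start: joints at [0.902, 0.259, 1.535, -0, 1.348, -0.203], TCP at [247.006, 491.419, 218.653] pointing down, gripper open.
Joint ranges: [-3.14, 3.14], [-0.91, 2.08], [0.19, 2.58], [-1.22, 4.36], [0.22, 2.71], [-3.12, 3.12]. Speed limits (rad/s): [2.57, 2.57, 3.14, 3.14, 3.14, 3.14].

### API

Orientations are given as [roll, pitch, yaw] about the fixed x, y, z axes, in that order (R = Rz(yaw) Ry(pitch) Rx(roll)).
In Python, from bench import robot gives the robot as it stands. The module is installed in compiled form; this text tells all that it offers. Calls block until the motion is done:
- robot.move_ptp(position, orientation): joint-space move of the TCP to a pose.
- robot.move_linear(position, ori=None, speed=150, f_stop=None): straight line of the TCP; ori=None keeps the orientation; speed is the mean speed in mm/s. With f_stop (N) it stops when the force on the tool has changed by that much, and returns True; else False.
- robot.move_j(angles): joint-space move.
- robot.move_gripper(opening): opening from 0.0 (shut) to 1.0 (fully open); the grip force is fixed at half the most; returns when the fingers have stopped.
- robot.sleep(seconds).
- robot.inverse_kinematics(position, orientation): joint angles nearest the present ones, or None.
- robot.get_image(name): name is "side" or "top" or "wrist"; returns a dict with "img" (400x640x3 uint8, blue, green, red), "fovy" (degrees; the focal length in pixels is half the picture's height over the tangent of half this angle, whatever the lens; pixels are square), "cx", "cy" (the principal point, pixels), "eye" and "orientation" of the camera in the world. Camera axes: x right, y down, z forward; pixel columns grow to the right and rows downward; lengths in mm; the calibration is good to about 2 mm. A picture is of the moment at which its call begins. There is no depth.
A pose or a line that the arm cannot do raises robot.MotionError and nothing moves.
- robot.hand_in(): hands the job in, once; it reports no verdict.
Readings, each from a call of its own:
- robot.current_t(): time.
- robot.current_qpos(): joint angles.
- robot.current_joint_vel(): joint speeds.
- robot.current_joint_efforts(): joint torques, N m.
- robot.current_tcp_pos(): TCP position.
- robot.current_eef_rot(): TCP orientation.
- robot.current_contact_force(): force on the tool from outside, world axes, zero at the start.
- robot.current_ft_torque(): the same for the moment, N m.
- robot.current_gripper_width(): opening from 0.0 (shut) to 1.0 (fully open).
Only numpy, scipy, OpenCV 4.12 (cv2) and the standard library are available. Lean on these libraries where they do the work, as an engineer would, in place of code of your own. Each camera call takes 0.05 s, during which the arm holds its last target. There are 200 camera calls.

## Working session

There is one attempt and no reset: what is moved stays moved. The work goes in short steps, each a Python script; the robot and the scene stay as the last script left them, time stands still between calls to the robot, and variables do not carry over. Pictures are saved under pics/ and viewed, about 8 in all and at most 12, crops included, and the job is handed in when it is done.

```bash
mkdir -p pics
cat > h.py <<'E'
import numpy as np, cv2, json
from scipy.spatial.transform import Rotation as R
from bench import robot
def grab(name,fn):
    d=robot.get_image(name); cv2.imwrite(f'pics/{fn}.png',d['img'])
    json.dump({k:np.asarray(d[k]).tolist() for k in('fovy','cx','cy','eye','orientation')},open(f'pics/{fn}.json','w')); return d
def load(fn): return json.load(open(f'pics/{fn}.json'))
def rot(d):
    o=np.array(d['orientation']); return o if o.shape==(3,3) else R.from_euler('xyz',o).as_matrix()
def f(d): return 200/np.tan(np.radians(d['fovy'])/2)
def at_z(d,u,v,z):
    r=rot(d)@np.array([(u-d['cx'])/f(d),(v-d['cy'])/f(d),1]); e=np.array(d['eye']); return e+r*(z-e[2])/r[2]
def proj(d,p):
    c=rot(d).T@(np.array(p)-np.array(d['eye'])); return c[:2]/c[2]*f(d)+[d['cx'],d['cy']]
E
python3 - <<'E'
from h import *
for n in('top','side'):
    d=grab(n,n+'0'); print(n,d['fovy'],d['cx'],d['cy'],d['eye'],d['orientation'])
print(robot.current_t(),robot.current_eef_rot())
E
```

```text
top 42.725537126525225 311.5318963995476 200.32569500696872 [ 222.05281104   19.8365315  1459.82633061] [-2.92817358e+00  1.74286776e-03 -1.48376039e+00]
side 46.53732217291285 314.01972240469166 202.89314314764837 [ 126.89032342 1071.14850224 1289.7101412 ] [-2.40954152e+00  1.30533048e-03 -2.77810102e+00]
0.1 [-3.14001337e+00 -3.34993849e-04  2.67575130e+00]
```

View pics/top0.png

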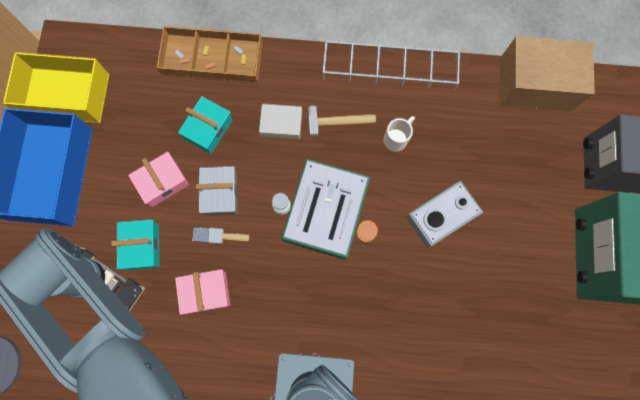

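View pics/side0.png

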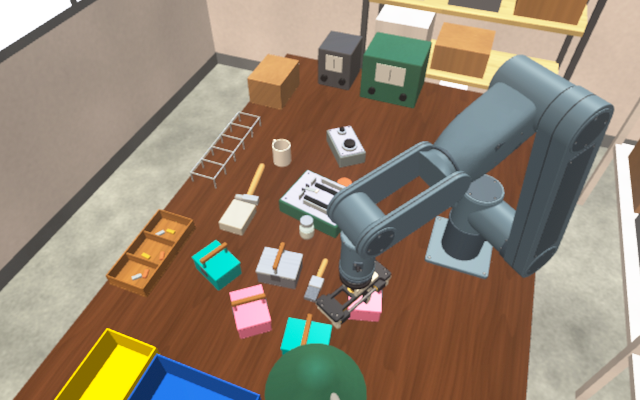

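The top view shows the grey tub at about (217,190) and its handle along the image horizontal. The polisher is at (327,208), with its rear stops towards the top. The station is at (446,213), start at (435,219) and stop at (461,202). I'll enlarge this area to measure.

Run:
```python
from h import *
im=cv2.imread('pics/top0.png')
a=cv2.resize(im[150:262,190:390],None,fx=4,fy=4,interpolation=cv2.INTER_CUBIC)
cv2.imwrite('pics/c1.png',a)
b=cv2.resize(im[175:250,400:490],None,fx=8,fy=8,interpolation=cv2.INTER_CUBIC)
cv2.imwrite('pics/c2.png',b)
```

```text
(no output)
```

View pics/c1.png

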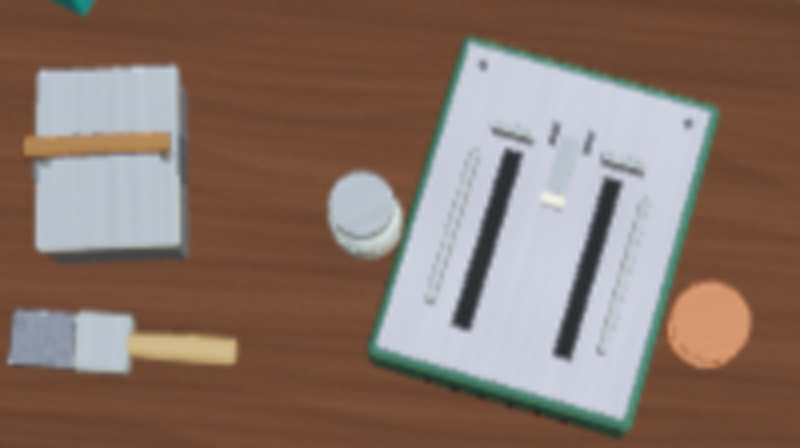

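View pics/c2.png

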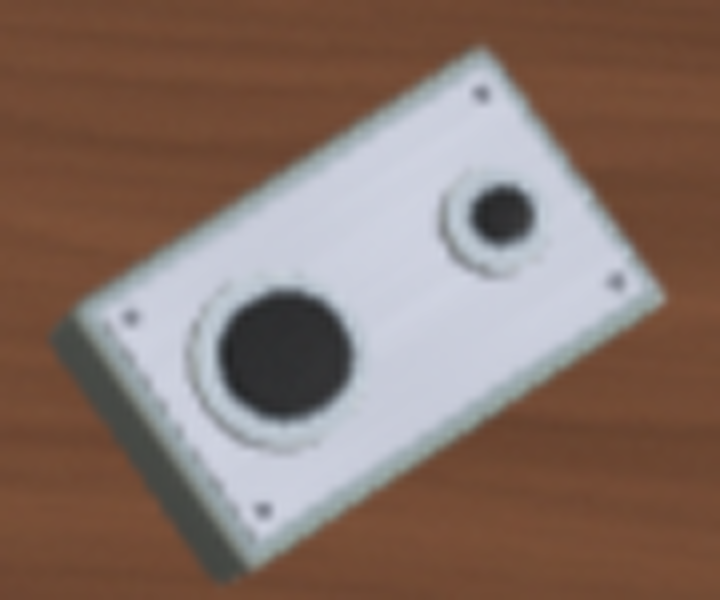

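Run:
```python
from h import *
d=load('top0')
P=lambda c,z:np.array([at_z(d,(u+.5)/4-.5+190,(v+.5)/4-.5+150,z) for u,v in c])
Q=lambda c,z:np.array([at_z(d,(u+.5)/8-.5+400,(v+.5)/8-.5+175,z) for u,v in c])
np.set_printoptions(precision=1,suppress=True)
def show(n,p):
    e=np.diff(np.vstack([p,p[:1]]),axis=0)[:,:2]
    print(n,p.mean(0),np.linalg.norm(e,axis=1),np.degrees(np.arctan2(e[:,1],e[:,0])))
    return p
show('lid',P([(37,72),(178,66),(181,247),(37,250)],65))
show('bar',P([(25,147),(169,142)],108))
pl=show('plate',P([(470,38),(718,105),(628,432),(372,352)],76))
a=show('stripL',P([(513,150),(461,328)],80)); b=show('stripR',P([(612,180),(564,358)],80))
print('strip mid',(a.mean(0)+b.mean(0))/2,'sep',a.mean(0)-b.mean(0))
ro=P([(552,201)],90)[0]; st=P([(511,140),(622,171)],92)
print('roller',ro,'stops tops front',st, st.mean(0))
for n,p,off in(('plate',pl.mean(0),20),('roller',ro,36),):
    for th in(-15*0+np.radians(-14.5),):print(n,'seat est',p[:2]-off*np.array([np.cos(th),np.sin(th)]))
show('btn',Q([(286,354),(502,214)],83))
show('stn',Q([(75,305),(482,45),(665,297),(250,572)],60))
```

```text
lid [532.1 316.4  65. ] [ 99.8 130.7 100.  128.4] [ -82.5 -172.3   96.2    7.7]
bar [531.1 316.1 108. ] [98. 98.] [-83.  97.]
plate [505.8   5.7  76. ] [180.3 237.9 182.  232.5] [-100.7  168.8   77.6  -11.6]
stripL [494.9  46.3  80. ] [129.8 129.8] [169. -11.]
stripR [480.  -24.5  80. ] [128.6 128.6] [169.6 -10.4]
strip mid [487.5  10.9  80. ] sep [14.9 70.8  0. ]
roller [522.7   4.2  90. ] stops tops front [[562.7  35.8  92. ]
 [547.4 -42.   92. ]] [555.   -3.1  92. ]
plate seat est [486.4  10.7]
roller seat est [487.8  13.2]
btn [ 524.6 -329.4   83. ] [91. 91.] [-52.5 127.5]
stn [ 522.  -326.6   60. ] [174.5 107.7 177.5 109. ] [ -52.7 -142.3  127.8   36.1]
```

Independent features agree: seat about (487, 10.7) with yaw −11.2°, tub (531.5, 316.3) with yaw 7.5°, and sizes match within a few mm. Next I'll move above the tub and check with the wrist camera.

Run:
```python
from h import *
o=[np.pi,0,np.radians(97.5)]
robot.move_ptp([531.5,316.3,200],o)
print(robot.current_qpos(),robot.current_tcp_pos(),robot.current_t())
for p,y in(([487,10.7,240],78.8),([487,10.7,162],78.8),([552,-366,130],78.8)):
    print(robot.inverse_kinematics(p,[np.pi,0,np.radians(y)]))
d=grab('wrist','w1')
c,s=np.cos(np.radians(7.5)),np.sin(np.radians(7.5))
T=lambda x,y,z:np.array([531.5+c*x-s*y,316.3+s*x+c*y,z])
im=d['img'].copy()
for p in[T(65,50,65),T(65,-50,65),T(-65,-50,65),T(-65,50,65),T(7,50,108),T(-7,50,108),T(7,-50,108),T(-7,-50,108)]:
    cv2.circle(im,tuple(int(v) for v in proj(d,p).round()),3,(0,0,255),1)
cv2.imwrite('pics/w1m.png',im)
```

```text
[3.58235417e-01 3.92707820e-01 1.39000771e+00 6.35560194e-04
 1.35909247e+00 2.25410260e-01] [530.60578817 317.20741648 200.12690894] 1.3667
[-2.07501313e-01  1.30036995e-01  1.64351771e+00 -4.44089210e-16
  1.36803795e+00 -1.20244372e-02]
[-2.07501313e-01  1.94116680e-01  1.76561367e+00 -4.44089210e-16
  1.18186230e+00 -1.20244372e-02]
[-0.75357259  0.52146567  1.36181369  0.          1.2583133  -0.55809571]
```

View pics/w1m.png

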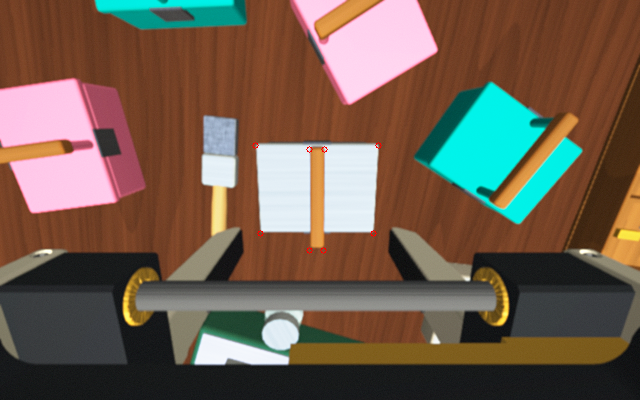

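The wrist picture confirms it: the predicted corners sit on the tub's lid (256–378, 145–233) and bar (317, 147–250) within about 2 px. Now grasp and lift.

Run:
```python
from h import *
robot.move_linear([531.5,316.3,82],speed=100,f_stop=15)
print(robot.current_tcp_pos())
robot.move_gripper(0.0)
print('w',robot.current_gripper_width()*93, robot.current_contact_force())
p=robot.current_tcp_pos()
robot.move_linear([p[0],p[1],240],speed=80)
print('w',robot.current_gripper_width()*93, robot.current_contact_force(),robot.current_ft_torque())
robot.move_linear([487,10.7,240],[np.pi,0,np.radians(78.8)],speed=120)
robot.sleep(0.4)
print(robot.current_tcp_pos(),robot.current_gripper_width()*93,robot.current_t())
d=grab('wrist','w2'); grab('side','s2')
a=-11.2;c,s=np.cos(np.radians(a)),np.sin(np.radians(a))
S=lambda x,y,z:np.array([487+c*x-s*y,10.7+s*x+c*y,z])
im=d['img'].copy()
for p in[(-36,36),(-65,36),(-65,-36),(73,58),(73,-58),(-65,58),(-65,-58)]:
    cv2.circle(im,tuple(int(v) for v in proj(d,S(*p,80)).round()),3,(0,0,255),1)
for p in[(-100,95),(140,95),(140,-95),(-100,-95)]:
    cv2.circle(im,tuple(int(v) for v in proj(d,S(*p,76)).round()),3,(0,255,0),1)
# held tub, base/lid predicted
for x,y,z in[(65,50,223),(65,-50,223),(-65,50,223),(-65,-50,223)]:
    cv2.circle(im,tuple(int(v) for v in proj(d,S(x,y,z)).round()),3,(255,0,255),1)
s2=cv2.imread('pics/s2.png')[120:320,200:440]
cv2.imwrite('pics/w2m.png',np.hstack([im[:,:,:],cv2.resize(s2,(480,400))])[:, :][:,::1])
j=cv2.imread('pics/w2m.png'); cv2.imwrite('pics/w2m.png',cv2.resize(j,(800,int(400*800/j.shape[1]))))
```

```text
[532.05613133 316.50780923  82.7694704 ]
w 13.740379365448554 [ 1.8494471   0.43768612 -0.54238104]
w 13.788552163120423 [-0.05282391  0.16142926 -7.33616121] [-0.06542554  0.04101771  0.0343324 ]
[486.98210867  10.76843626 239.98625222] 14.094528100670127 9.2
```

View pics/w2m.png

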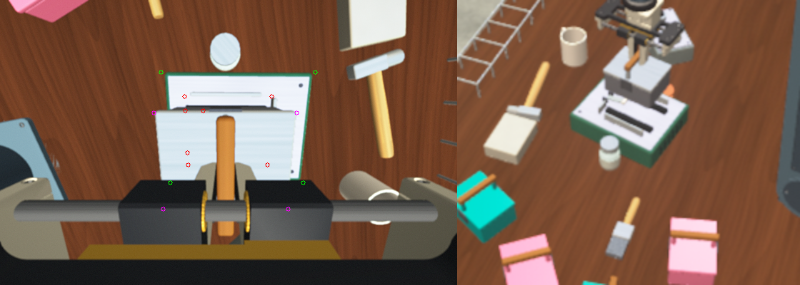

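Run:
```python
from h import *
print(robot.move_linear([487,10.7,180],speed=80,f_stop=8),robot.current_tcp_pos())
robot.sleep(0.3)
print(robot.move_linear([487,10.7,160.5],speed=12,f_stop=4),robot.current_tcp_pos(),robot.current_contact_force(),robot.current_t())
grab('side','s3');grab('wrist','w3')
s=cv2.imread('pics/s3.png')[130:250,250:400];w=cv2.imread('pics/w3.png')
cv2.imwrite('pics/c3.png',np.hstack([cv2.resize(s,(500,400)),cv2.resize(w[60:300,120:520][:, :180*2],(300,200)).repeat(2,0)[:400]]))
```

```text
False [487.47639193  10.61198826 180.4884938 ]
True [486.9077293   10.60470406 161.89733097] [-0.28573474  0.17884754  6.57021929] 11.8583
```

View pics/c3.png

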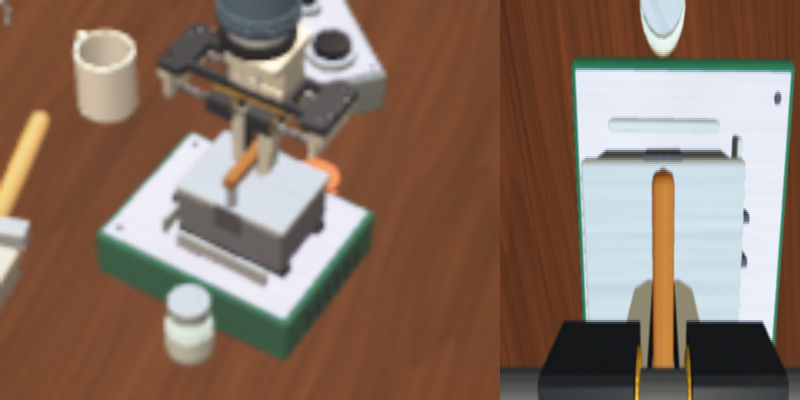

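Contact came at TCP z 161.9 (expected about 162.8), and the picture shows the tub sitting flat between lips and stops. Now release, retreat and check from above before the button.

Run:
```python
from h import *
robot.move_gripper(0.6); robot.sleep(0.3)
p=robot.current_tcp_pos()
robot.move_linear([p[0],p[1],240],speed=80)
robot.move_ptp([497,-293.3,180],[np.pi,0,np.radians(127.5)])
robot.move_gripper(0.0)
print(robot.current_tcp_pos(),robot.current_qpos(),robot.current_t())
d=grab('top','t4'); w=grab('wrist','w4')
im=d['img'].copy()
a=cv2.resize(im[150:262,260:400],(500,400),interpolation=cv2.INTER_CUBIC)
wi=w['img'].copy()
for p in([496.9,-293.3,84],[552.3,-365.5,82]): cv2.circle(wi,tuple(int(v) for v in proj(w,p).round()),5,(0,0,255),2); print(proj(w,p))
cv2.imwrite('pics/c4.png',np.hstack([a,cv2.resize(wi[:,120:520],(300,300)).__class__((400,300,3),np.uint8) if 0 else np.vstack([cv2.resize(wi[:,120:520],(300,300)),np.zeros((100,300,3),np.uint8)])]))
```

```text
[ 496.97517211 -293.33872615  179.98583415] [-7.26422405e-01  3.34662994e-01  1.52648097e+00  1.04618275e-05
  1.28048024e+00 -1.38080450e+00] 16.475
[315.8334495 199.4457219]
[315.82294114 281.64129134]
```

View pics/c4.png

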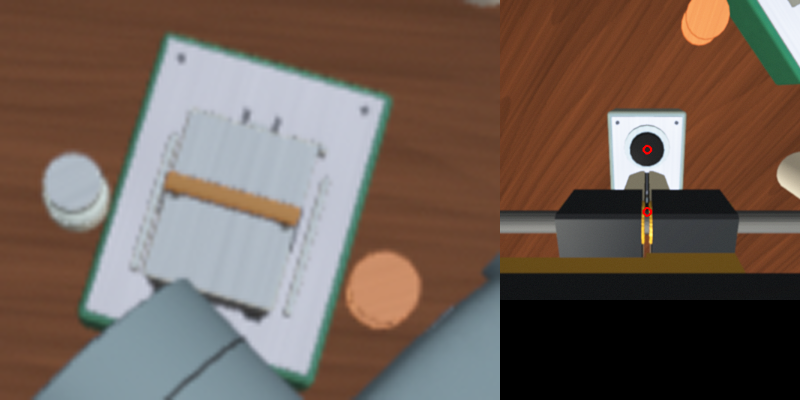

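The tub is square between the lips, and its handle (165,183)–(298,215) is parallel to the seat's cross axis. The predicted start point falls on the cap's centre. Press now.

Run:
```python
from h import *
x,y=496.9,-293.3
F=lambda:(robot.current_tcp_pos()[2],robot.current_contact_force()[2])
robot.move_linear([x,y,92],speed=80,f_stop=15); print(F())
print(robot.move_linear([x,y,74.5],speed=12,f_stop=14),F())
for _ in range(5): robot.sleep(0.25); print(F(),robot.current_t())
robot.move_linear([x,y,92],speed=40); print(F())
robot.move_linear([x,y,200],speed=100); print(robot.current_t(),F())
d=grab('top','t5');s=grab('side','s5')
cv2.imwrite('pics/c5.png',np.hstack([cv2.resize(d['img'][150:262,260:400],(400,320)),cv2.resize(s['img'][110:270,240:440],(400,320))]))
```

```text
(np.float64(92.6078568095714), np.float64(-0.4036617822530255))
True (np.float64(76.5155718362161), np.float64(7.383654140370013))
(np.float64(76.59912620227907), np.float64(6.211068138681269)) 19.3583
(np.float64(76.61094669575185), np.float64(6.669468772029241)) 19.6083
(np.float64(76.5752417025172), np.float64(6.278921804220177)) 19.8583
(np.float64(76.61269404157497), np.float64(6.594799641287354)) 20.1083
(np.float64(76.5894976651622), np.float64(5.933899569824199)) 20.3583
(np.float64(91.77658058004923), np.float64(0.5558892847034953))
22.1417 (np.float64(199.20082047176655), np.float64(-0.4498662081028434))
```

View pics/c5.png

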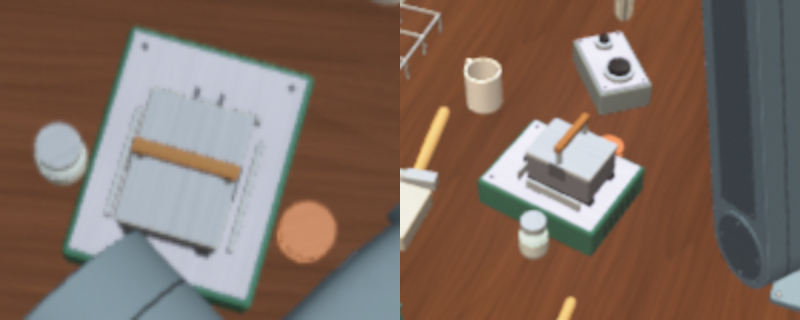

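The tub is still seated. The hold read about 7.4 mm travel by position but only about 6.3 N, where a full press should give 7 N. That's close to the 6.5 mm limit, so I'll press again, firmly onto the stop.

Run:
```python
from h import *
x,y=496.9,-293.3
F=lambda:(robot.current_tcp_pos()[2].round(2),robot.current_contact_force()[2].round(2))
robot.move_linear([x,y,90],speed=80,f_stop=15)
for z in(76.5,75.5,74.5,73.5):
    print(z,robot.move_linear([x,y,z],speed=12 if z>76 else 4,f_stop=30),F())
    if F()[1]>12: break
for _ in range(4): robot.sleep(0.25); print(F(),robot.current_t())
robot.move_linear([x,y,92],speed=40)
robot.move_linear([x,y,220],speed=100); robot.sleep(0.5); print(robot.current_t(),F())
d=grab('top','t6');s=grab('side','s6')
cv2.imwrite('pics/c6.png',np.hstack([cv2.resize(d['img'][150:262,260:400],(400,320)),cv2.resize(s['img'][110:270,240:440],(400,320))]))
for n in('top','side'):
    k=n[0]; a=cv2.imread(f'pics/{k}5.png').astype(int);b=cv2.imread(f'pics/{k}6.png').astype(int)
sl=np.s_[150:240,260:380]
print('tub area change',np.abs(cv2.imread('pics/t5.png')[sl].astype(int)-cv2.imread('pics/t6.png')[sl]).mean())
```

```text
76.5 False (np.float64(76.99), np.float64(6.33))
75.5 False (np.float64(76.27), np.float64(7.89))
74.5 False (np.float64(76.19), np.float64(14.5))
(np.float64(76.18), np.float64(14.03)) 26.0917
(np.float64(76.18), np.float64(14.17)) 26.3417
(np.float64(76.2), np.float64(14.77)) 26.5917
(np.float64(76.18), np.float64(13.88)) 26.8417
29.3667 (np.float64(219.95), np.float64(-0.49))
tub area change 1.0980555555555556
```

View pics/c6.png

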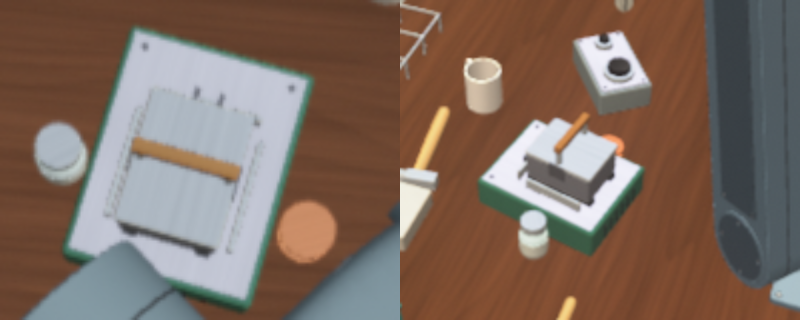

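This time the button was firmly on its stop: 14 N with no further travel at z 76.2, held for more than 1 s. The tub hasn't moved, both buttons are up and the arm is clear.

```bash
python3 -c "
from bench import robot
robot.hand_in()"
```

```text
the job is handed in; nothing more can be done
```

The tub is on the polisher's seat, the start button has been pressed fully down and released, and the job is handed in at about 29 s of the 64 s allowed.

- **Placing:** I lifted the tub by its bar and lowered it until it touched the strips. Contact came at TCP z 161.9 mm, against about 162.8 mm expected. The last pictures show it square between the lips and against nothing else. The lever's angle can't be read directly, so I judged it held down from the tub sitting flat over it.
- **Start button:** I pressed it twice. The first hold lasted about 1.3 s but was doubtful: about 7.4 mm of travel by position, but only about 6.3 N when a full press should give 7 N. The second went firmly onto the stop at 14 N with no further travel, and I held it there for about 1 s.
- **Last checks:** Both buttons look up and the arm is clear at z 220 mm. The tub did not move between the presses. The bystanders in the last pictures (jar, spool, mug) look where they were. I did not measure any of the bystanders for movement.

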